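# Swap the spent milling blank in the row for a new one

## Robot

A 7-joint arm with a two-finger parallel gripper is mounted at the origin on a cart in front of the work surface, level with it; the furniture and walls round the work are solid. World frame = base frame: x ahead of the robot, y to its left, z up, the work surface at z = 0. Lengths are in m, angles in rad, forces in N, time in s.
With the tool pointing down it reaches from about 0.4 to 0.85 m from the base axis. Payload 10.4 kg.
Tool frame: the origin (TCP) lies at the very end of the fingers, on their centre line; the grasp point (between the pads) lies 19 mm behind it; z points along the fingers, y is the line along which they close (so a half turn about z gives the same grasp; the last joint's range is limited). The gripper opens to 87 mm and grips with 3 to 60 N. Pads are 19 mm wide; open, the fingers measure 117 mm over their backs; the gripper's body (75 mm by 190 mm) begins 51 mm behind the grasp point.
Start: joints at [-1.343, 0.332, -0.065, 1.46, 0.022, 1.35, -0.088], TCP at [0.155, 0.605, 0.223] pointing down, gripper open.
Joint ranges: [-2.6, 2.6], [-0.5, 2.12], [-1.47, 1.34], [0.16, 2.42], [-1.27, 4.41], [0.06, 2.06], [-2.6, 2.6]. Speed limits (rad/s): [2.22, 2.22, 2.79, 2.79, 3.14, 3.14, 3.14].

## Interface

Orientations are given as a unit quaternion [x, y, z, w].
In Python, from bench import status, camera, order gives the robot as it stands.
- The arm moves only by the tool jog_arm, never from a script. Its argument "plan" is a list of rows, each a list of 7 numbers: the turn, a rotation vector about the tool's x, y, z in rad, then the shift along the tool's x, y, z in mm, then the opening, from -1 (shut) to 1 (fully open). A call has 1 to 12 rows; each row is the pose to reach, as a shift and turn from the pose commanded when the call began, along the tool's axes at that moment; what a row does not reach only later rows make up. A row lasts 1/10 s, in which the tool goes at most 50 mm and 8.59 degrees, less where a joint would pass 70% of its speed; a pose out of reach is approached as far as the arm can. A call with a gripper value outside its range is refused whole. The fingers move at their own pace and stop on an object; "squeeze" is the grip in N (left out, the last holds). Time passes only in rows, so rows that repeat a pose let the fingers close. It gives the time, the measured TCP pose, the force, the opening and the grip force at its end, in the units of the state.
- status.read_state(): the state, without advancing time (a new reading comes with each control period).
- camera(name): name is "scene" or "side" or "wrist"; returns a dict with "image" (420x560x3 uint8, red, green, blue), "z_map" (420x560 float32, m along the optical axis (not along the pixel's ray), 0 where there is no reading), "fx", "fy", "cx", "cy" (pixels), "k1" (the pictures are not rectified: a ray, as slopes to the right and down, at radius r is drawn at 1 + k1 r^2 times it, then the intrinsics apply), "world_from_camera" (4x4, takes a point from camera to world coordinates); the wrist camera has in their place "mount" (4x4, takes a point from camera to tool coordinates, whose origin is the TCP and whose axes are the flange's). Camera axes: x right, y down, z forward; pixel columns grow to the right and rows downward; lengths in m; the calibration is good to about 2 mm. A picture is of the moment at which its call begins: read the wrist's pose just before it.
- order.close_job(): hands the job in; it is judged then, once.
The state is a dict: "time": time; "joint_positions": joint angles; "joint_vel": joint speeds; "joint_torque": joint torques, N m; "ee_pos": TCP position; "eef_rot": TCP orientation; "ft_force": force on the tool from outside, world axes, zero at the start; "torque": the same for the moment, N m; "width": finger opening in m; "grip_force": force on a finger pad.
Only numpy, scipy, OpenCV 4.12 (cv2) and the standard library are available. Lean on these libraries where they do the work, as an engineer would, in place of code of your own. Each camera call takes 0.05 s, during which the arm holds its last target. There are 200 camera calls.

## Task

One of the four blanks standing in the row on the metal block tray is spent: its middle has been milled away. Clear it off into the shallow steel dish, then take the new blank out of the grey cradle and set it down upright in the place that came free, lined up with the others so that the row is complete and even; the new blank is brittle, so set it down and do not let it drop. Leave the other blanks and everything else on the bench where they are.

Things in the scene. Friction and masses are not known exactly. Their poses are not given: they have to be found in the camera images.
- tray: flat metal block tray, fixed, 84 mm (x) by 166 mm (y), rimless, top face 8 mm above the bench, origin at the centre of its underside. Four outlined places in a row along its y axis, 36 mm apart; blocks stand there with their long side along the tray's x axis, only 10 mm free between neighbours (too little for a finger: grip blocks here by their end faces)
- place0 (a point): centre of place 0 of the row, on the tray's top face, at y = -54 mm in the tray's frame; axes as the tray
- place1 (a point): centre of place 1 of the row, on the tray's top face, at y = -18 mm in the tray's frame; axes as the tray
- place2 (a point): centre of place 2 of the row, on the tray's top face, at y = 18 mm in the tray's frame; axes as the tray
- place3 (a point): centre of place 3 of the row, on the tray's top face, at y = 54 mm in the tray's frame; axes as the tray
- blank1: plain off-white plaster-like block, 48 mm long (its x axis), 26 mm wide (y), 32 mm high (z), mass about 0.12 kg, origin at the centre of its underside; good blank already in the row, to be left where it stands (which place it has varies)
- blank2: plain off-white plaster-like block, 48 mm long (its x axis), 26 mm wide (y), 32 mm high (z), mass about 0.12 kg, origin at the centre of its underside; good blank already in the row, to be left where it stands (which place it has varies)
- blank3: plain off-white plaster-like block, 48 mm long (its x axis), 26 mm wide (y), 32 mm high (z), mass about 0.12 kg, origin at the centre of its underside; good blank already in the row, to be left where it stands (which place it has varies)
- remnant: the spent blank in the row: same material and outline as the good ones (48 mm along x, 26 mm along y), but its middle is milled down to 12 mm above its underside, so that only two end walls, 9 mm thick and 32 mm high, and a small stub remain; mass about 0.08 kg; origin at the centre of its underside; grip it across the end walls (48 mm)
- new_blank: plain off-white plaster-like block, 48 mm long (its x axis), 26 mm wide (y), 32 mm high (z), mass about 0.12 kg, origin at the centre of its underside; stands in the cradle, its underside 8 mm above the bench
- cradle: grey plastic cradle, fixed, 79 mm (x) by 40 mm (y), origin at the centre of its underside; base 8 mm thick; at each x end an upright cheek 12 mm thick, 40 mm wide, its top 48 mm above the bench; the cheeks, 55 mm apart, close off the end faces of the blank between them; its long sides are open (grip it there, across its 26 mm width)
- dish: shallow rectangular steel dish, fixed, 120 mm (x) by 110 mm (y), 24 mm high, walls and floor about 3 mm, open at the top, origin at the centre of its underside. (The bench left of y = 0.22 m is covered by a desk mat: surface 2 mm high, and 5 mm beyond x = 0.58 m.)
- jaw_model1: bystander: white plaster jaw model, 75 x 67 x 32 mm, origin at the centre of its underside; leave alone
- jaw_model2: bystander: tan plaster jaw model, 75 x 67 x 32 mm, origin at the centre of its underside; leave alone
- tweezers: bystander: steel tweezers lying flat, 126 mm long along their y axis, 16 mm wide, 12 mm high, origin under the middle; leave alone
- wax_spatula: bystander: slim spatula with a brown handle lying flat, 166 mm long along its y axis, 12 mm wide, 11 mm high, origin under the middle; leave alone
- motor_unit: white control box with a dial, fixed on the bench behind the tray, 165 mm (x) by 200 mm (y), 72 mm high, origin at the centre of its underside
- handpiece_rest: small empty rest for a handpiece, fixed on the bench, about 20 mm (x) by 90 mm (y), 25 mm high, origin at the centre of its underside
Things that resemble listed ones, but are neither listed nor needed, are in the scene too. What is shaped like the new_blank but purple or yellow is not meant.

How it is judged:
On the way, in this order (a step that is already met when the one before it is completed fails the run):
1. the spent blank lies in the dish, released (x of remnant in the frame of dish between -0.05 and 0.05 m and y of remnant in the frame of dish between -0.045 and 0.045 m and z of remnant in the frame of dish below 0.032 m and linear speed of remnant below 0.02 m/s and contact force between the fingers and remnant below 0.1 N), for 0.2 s.
2. the new blank stands in the free place of the row, released ((horizontal distance between new_blank and place0 below 0.007 m or horizontal distance between new_blank and place1 below 0.007 m or horizontal distance between new_blank and place2 below 0.007 m or horizontal distance between new_blank and place3 below 0.007 m) and angle between the x axis of new_blank and the x axis of tray, either way round below 0.12 rad and angle between new_blank's own z axis and vertical below 0.08 rad and z of new_blank in the frame of tray between 0.004 and 0.012 m and linear speed of new_blank below 0.02 m/s and contact force between the fingers and new_blank below 0.1 N), for 0.2 s.
At the end, for the whole second after the job is handed in: Both released and at rest: spent blank in the dish; new blank upright (0.08 rad) on the tray in the freed place, centre within 7 mm, long side within 0.12 rad of the tray's x axis. Good blanks within 8 mm, bystanders within 30 mm of their starts (all of step 1 and all of step 2 and distance of each of blank1, blank2, blank3 from where it was at the start of the episode below 0.008 m and distance of each of jaw_model1, jaw_model2, tweezers, wax_spatula from where it was at the start of the episode below 0.03 m); the robot touches nothing.
It fails at once if the new blank is dropped: it moves faster than 0.6 m/s while the fingers do not touch it (contact force between the fingers and new_blank below 0.05 N and linear speed of new_blank above 0.6 m/s).
It fails at once if a good blank of the row is pushed more than 15 mm from its place or knocked over (distance of any of blank1, blank2, blank3 from where it was at the start of the episode above 0.015 m or angle between any of blank1, blank2, blank3's own z axis and vertical above 0.4 rad).
It fails at once if a bystander is moved more than 30 mm (distance of any of jaw_model1, jaw_model2, tweezers, wax_spatula from where it was at the start of the episode above 0.03 m).
It also fails if it takes over 72 s, if anything falls off the work surface, if the arm or the gripper's body presses on something with over 40 N, if the wrist force passes 120 N, or if a joint passes its speed limit or range.

## Working session

There is one attempt and no reset: what is moved stays moved. The work goes in short steps, Python scripts to look and compute and a tool call to move; the robot and the scene stay as the last step left them, time stands still between calls to the robot, and variables do not carry over. Pictures are saved under pics/ and viewed, at most 10 in all, crops included, and the job is handed in when it is done.

Besides the shell and the picture viewer there is one more tool, called in YAML: its name, and indented under it one key for each argument. jog_arm: Moves the arm, as the interface text tells. Its arguments: {"type":"object","properties":{"plan":{"type":"array"},"squeeze":{"type":"number"}},"required":["plan"]}

```bash
mkdir -p pics
cat > h.py <<'E'
import numpy as np,cv2
from bench import status,camera,order
from scipy.spatial.transform import Rotation as R
def grab(n):
    s=status.read_state();c=camera(n)
    if n=='wrist':
        T=np.eye(4);T[:3,:3]=R.from_quat(s['eef_rot']).as_matrix();T[:3,3]=s['ee_pos'];c['world_from_camera']=T@c['mount']
    np.save(f'{n}.npy',c,allow_pickle=True);return c
def load(n): return np.load(f'{n}.npy',allow_pickle=True).item()
def cloud(c):
    h,w=c['z_map'].shape;K=np.array([[c['fx'],0,c['cx']],[0,c['fy'],c['cy']],[0,0,1.]])
    u,v=np.meshgrid(np.arange(w),np.arange(h));p=np.stack([u,v],-1).reshape(-1,1,2).astype(float)
    r=cv2.undistortPoints(p,K,np.array([c['k1'],0,0,0,0.])).reshape(h,w,2)
    z=c['z_map'][...,None];P=np.concatenate([r*z,z],-1);T=c['world_from_camera'];W=P@T[:3,:3].T+T[:3,3];W[c['z_map']==0]=np.nan;return W
E
python3 - <<'E'
from h import *
a=[grab('scene')['image'],grab('side')['image']]
for n,i in zip('ab',a): cv2.imwrite(f'pics/{n}.png',cv2.resize(i[...,::-1],(800,600),interpolation=cv2.INTER_CUBIC))
print(status.read_state())
E
```

```text
{'time': 0.1, 'joint_positions': array([-1.34262626,  0.33277598, -0.06471644,  1.46081195,  0.02161155,
        1.34989882, -0.08848064]), 'joint_vel': array([-4.40960186e-05, -1.94556432e-03,  2.22097806e-03, -3.01353430e-03,
        1.21762647e-03, -6.50990504e-05, -1.17060824e-03]), 'joint_torque': array([ 8.22854654e-04, -6.24548578e+01,  2.42030143e-02, -3.90718961e+01,
       -6.13927050e-02,  3.65996780e-02,  7.70910128e-05]), 'ee_pos': array([0.15500952, 0.60513692, 0.22187563]), 'eef_rot': array([ 1.25029099e-01,  9.92152894e-01, -5.97336324e-04, -4.55290708e-05]), 'ft_force': array([-0.42991571, -0.56302198, -0.39707246]), 'torque': array([-0.02300184,  0.04041713,  0.06000224]), 'grip_force': 0.0, 'width': 0.08742911148729632}
```

View pics/a.png

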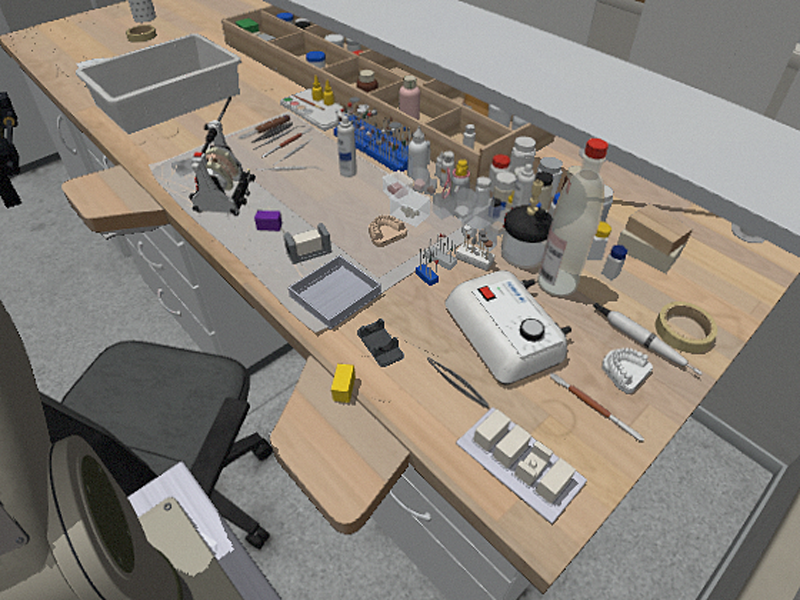

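View pics/b.png

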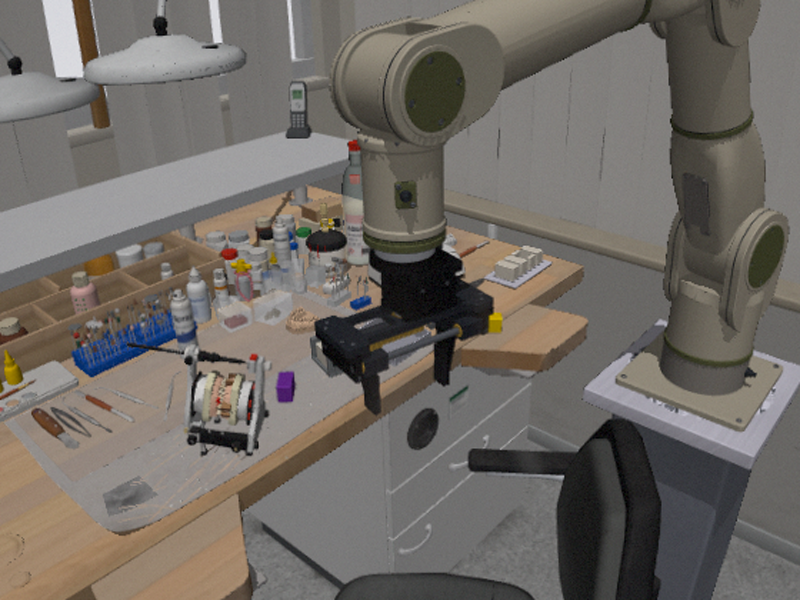

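The scene view (800x600) shows the tray with four blanks at (522,463). The third, at (536,462), has its middle cut away, so it is the remnant. Of the blank-shaped blocks, the off-white one in the grey cradle (308,242) fits new_blank. The purple one (267,220) and yellow one (343,383) are excluded by colour. The dish is at (335,292). The side view shows the arm over the mat. Next I measure and make a confirming crop.

Run:
```python
from h import *
c=load('scene');W=cloud(c);im=c['image']
def at(u,v):  # 800-px coords
    p=W[int(v*.7)-1:int(v*.7)+2,int(u*.7)-1:int(u*.7)+2].reshape(-1,3);return np.nanmedian(p,0).round(4)
for n,u,v in [('tray L',462,441),('tray T',491,410),('tray R',583,484),('tray B',556,518),('b0',491,430),('b1',513,443),('rem',535,462),('b3',555,480),('nb',310,240),('cheekL',292,243),('cheekR',325,232),('dish L',290,290),('dish T',338,258),('dish R',380,290),('dish B',325,326),('dish floor',335,292),('rest',380,342),('tweez',458,382),('spat',598,408),('yellow',345,375),('box',505,320),('purple',267,217),('artic',220,170),('tan jaw',386,232)]:print(n,at(u,v))
def rect(name,cx,cy,r,z0,z1):
    m=(np.hypot(W[...,0]-cx,W[...,1]-cy)<r)&(W[...,2]>z0)&(W[...,2]<z1)
    q=W[m][:,:2].astype(np.float32);print(name,len(q),cv2.minAreaRect(q*1000))
for n,u,v,z0,z1 in [('b0',491,430,.036,.045),('b1',513,443,.036,.045),('b3',555,480,.036,.045),('nb',310,240,.036,.044),('rem',535,462,.015,.045)]:
    p=at(u,v);rect(n,p[0],p[1],.032 if n[0]=='b' else .033,z0,z1)
a=cv2.resize(im[140:190,190:245],(440,400),interpolation=cv2.INTER_CUBIC);b=cv2.resize(im[280:370,315:415],(360,400)[::1],interpolation=cv2.INTER_CUBIC)
cv2.imwrite('pics/c.png',np.hstack([a,b])[...,::-1])
```

```text
tray L [ 0.4578 -0.0853  0.0088]
tray T [ 0.5266 -0.0797  0.0073]
tray R [ 0.5315 -0.2419  0.0079]
tray B [ 0.4675 -0.2451  0.0073]
b0 [ 0.4822 -0.1121  0.0412]
b1 [ 0.4903 -0.1459  0.0414]
rem [ 0.498  -0.1807  0.0272]
b3 [ 0.4884 -0.2171  0.0407]
nb [0.5392 0.3781 0.0382]
cheekL [0.5024 0.3835 0.0487]
cheekR [0.566  0.369  0.0492]
dish L [0.4438 0.3107 0.0228]
dish T [0.5577 0.3211 0.022 ]
dish R [0.5676 0.2143 0.0086]
dish B [0.4467 0.2177 0.0049]
dish floor [0.5086 0.2696 0.0034]
rest [0.4903 0.126  0.01  ]
tweez [ 0.5309 -0.0088  0.0009]
spat [ 0.6464 -0.1867  0.0106]
yellow [0.3972 0.0997 0.0328]
box [ 0.6391 -0.0026  0.0581]
purple [0.5195 0.4993 0.0348]
artic [0.494  0.6036 0.1037]
tan jaw [0.6757 0.3209 0.018 ]
b0 368 ((491.4079895019531, -119.71109008789062), (45.282440185546875, 47.16161346435547), 1.1491559743881226)
b1 397 ((493.548828125, -144.2325439453125), (49.12242126464844, 59.77922439575195), 3.357819080352783)
b3 348 ((496.11865234375, -207.6436767578125), (48.353939056396484, 42.04443359375), 0.12971055507659912)
nb 148 ((544.4224853515625, 387.8760986328125), (32.61211013793945, 61.98503875732422), 65.35758972167969)
rem 627 ((495.0418395996094, -181.02713012695312), (49.85055160522461, 65.38563537597656), 4.855493068695068)
```

View pics/c.png

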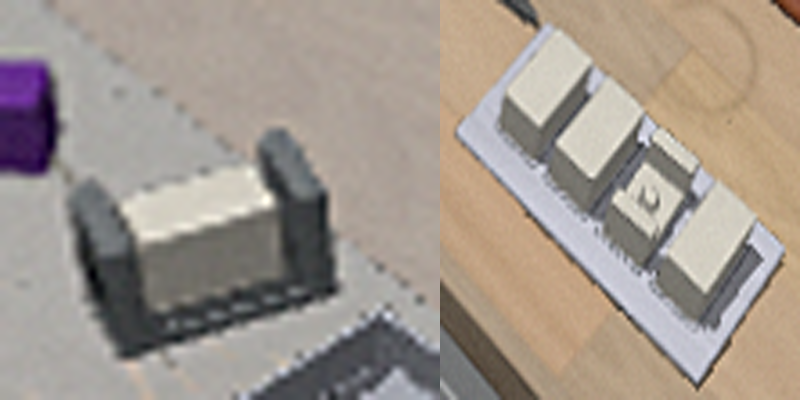

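The crop confirms both: the cradle holds the plain off-white blank, and the milled-out one is third along the row (y≈-0.181). Next I look at each from above with the wrist camera.

```bash
cat >> h.py <<'E'
def go(p,yaw=None):
    """shift mm in tool axes and turn about tool z; yaw = world angle of tool y axis (mod pi)"""
    s=status.read_state();M=R.from_quat(s['eef_rot']).as_matrix();t=np.array(p)-s['ee_pos']
    cur=np.arctan2(M[1,1],M[0,1]);yaw=cur if yaw is None else yaw
    d=(yaw-cur+np.pi/2)%np.pi-np.pi/2
    c,sn=np.cos(cur+d),np.sin(cur+d);G=np.array([[sn,c,0],[-c,sn,0],[0,0,-1]])
    print('turn',R.from_matrix(M.T@G).as_rotvec().round(4),'shift mm',(M.T@t*1000).round(1),'cur yaw',round(cur,4),'pos',s['ee_pos'].round(4),'t',s['time'],'j7',s['joint_positions'].round(2),'w',round(s['width'],4))
E
python3 - <<'E'
from h import *
W=cloud(load('scene'));X,Y,Z=W[...,0],W[...,1],W[...,2]
for y in np.arange(-.3,.75,.1):
    print(round(y,1),[round(float(np.nanmax(np.append(Z[(abs(X-x)<.05)&(abs(Y-y)<.05)],-1))),2) for x in (.35,.45,.55,.65,.75,.85)])
c=grab('wrist');print(c['mount'].round(3),c['fx'],c['k1'])
go([.50,.38,.25],np.pi/2);
E
```

```text
-0.3 [0.0, 0.01, 0.01, 0.01, 0.01, 0.02]
-0.2 [0.0, 0.04, 0.04, 0.02, 0.03, 0.03]
-0.1 [0.0, 0.04, 0.05, 0.07, 0.05, 0.03]
0.0 [0.0, 0.0, 0.06, 0.07, 0.23, 0.29]
0.1 [0.04, 0.04, 0.03, 0.06, 0.09, 0.18]
0.2 [0.0, 0.03, 0.03, 0.07, 0.07, 0.12]
0.3 [0.0, 0.03, 0.03, 0.04, 0.05, 0.09]
0.4 [0.0, 0.05, 0.05, 0.04, 0.05, 0.12]
0.5 [0.0, 0.01, 0.04, 0.01, 0.14, 0.08]
0.6 [0.0, 0.16, 0.16, 0.01, 0.14, 0.09]
0.7 [0.0, 0.12, 0.18, 0.18, 0.02, 0.08]
[[-0.    -0.963 -0.269  0.074]
 [ 1.    -0.001  0.001 -0.   ]
 [-0.001 -0.269  0.963 -0.164]
 [ 0.     0.     0.     1.   ]] 290.3947249535777 -0.0003133383311731644Traceback (most recent call last):
  File "<stdin>", line 6, in <module>
  File "h.py", line 21, in go
    print('turn',R.from_matrix(M.T@G).as_rotvec().round(4),'shift mm',(M.T@t*1000).round(1),'cur yaw',round(cur,4),'pos',s['ee_pos'].round(4),'t',s['time'],'j7',s['joint_positions'].round(2),'w',round(s['width'],4))
                 ~~~~~~~~~~~~~^^^^^^^
  File "scipy/spatial/transform/_rotation.pyx", line 1143, in scipy.spatial.transform._rotation.Rotation.from_matrix
ValueError: Non-positive determinant (left-handed or null coordinate frame) in rotation matrix 0: [[-9.68712035e-01  2.48187412e-01  3.44657631e-05]
 [ 2.48187302e-01  9.68711455e-01  1.08673566e-03]
 [-2.36326733e-04 -1.06128788e-03  9.99999409e-01]].
```

```bash
sed -i 's/\[\[sn,c,0\],\[-c,sn,0\]/[[-sn,c,0],[c,sn,0]/' h.py; python3 -c "
from h import *
go([.50,.36,.24],np.pi/2)"
```

```text
turn [-1.100e-03 -1.000e-04 -2.508e-01] shift mm [-395.  -151.9  -17.9] cur yaw 1.32 pos [0.1551 0.6052 0.2219] t 0.15 j7 [-1.34  0.33 -0.06  1.46  0.02  1.35 -0.09] w 0.0872
```

jog_arm:
  plan:
    - [0,0,0,-40,-15,-18,1]
    - [0,0,-0.1,-90,-35,-18,1]
    - [0,0,-0.2,-140,-54,-18,1]
    - [0,0,-0.25,-190,-73,-18,1]
    - [0,0,-0.25,-235,-90,-18,1]
    - [0,0,-0.25,-280,-108,-18,1]
    - [0,0,-0.25,-325,-125,-18,1]
    - [0,0,-0.25,-365,-140,-18,1]
    - [0,0,-0.25,-395,-152,-18,1]
    - [0,0,-0.25,-395,-152,-18,1]
    - [0,0,-0.25,-395,-152,-18,1]
    - [0,0,-0.25,-395,-152,-18,1]

```text
time: 1.35
ee_pos: [0.4989, 0.3614, 0.2403]
eef_rot: [-0.001, 1.0, 0.0, -0.0]
ft_force: [-0.1, 0.4, 0.3]
width: 0.087
grip_force: 0.0
```

Run:
```python
from h import *
c=grab('wrist');cv2.imwrite('pics/d.png',c['image'][...,::-1])
go([.51,-.163,.24],np.pi/2)
```

```text
turn [ 0.0005 -0.0007  0.0016] shift mm [-1.040e+01 -5.245e+02  2.000e-01] cur yaw 1.5724 pos [0.4988 0.3615 0.2404] t 1.4 j7 [-0.82  0.3   0.15  1.47 -0.05  1.38  0.9 ] w 0.087
```

View pics/d.png

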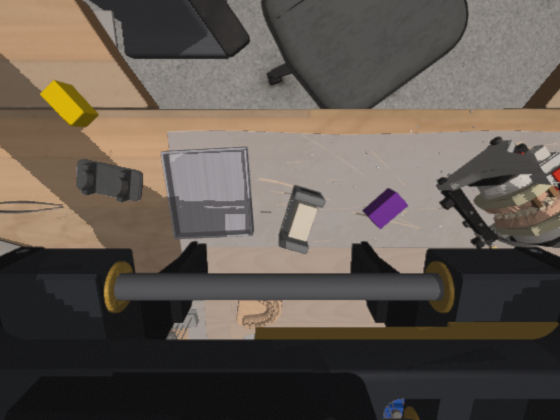

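The wrist view shows the cradle with its off-white blank at (301,218), the dish at (210,193) and the purple block at (385,208). Now the tray.

jog_arm:
  plan:
    - [0,0,0,0,-40,0,1]
    - [0,0,0,5,-85,0,1]
    - [0,0,0,10,-132,0,1]
    - [0,0,0,15,-179,0,1]
    - [0,0,0,20,-226,0,1]
    - [0,0,0,25,-273,0,1]
    - [0,0,0,30,-320,0,1]
    - [0,0,0,35,-367,0,1]
    - [0,0,0,39,-414,0,1]
    - [0,0,0,39,-461,0,1]
    - [0,0,0,39,-500,0,1]
    - [0,0,0,39,-524,0,1]

```text
time: 2.6
ee_pos: [0.4602, -0.1659, 0.2409]
eef_rot: [0.001, 1.0, 0.0, 0.001]
ft_force: [-0.1, 0.5, -0.5]
width: 0.0871
grip_force: 0.0
```

jog_arm:
  plan:
    - [0,0,0,0,0,30,1]
    - [0,0,0,0,0,60,1]
    - [0,0,0,0,0,80,1]
    - [0,0,0,0,0,80,1]
    - [0,0,0,0,0,80,1]
    - [0,0,0,0,0,80,1]

```text
time: 3.2
ee_pos: [0.4615, -0.1635, 0.1619]
eef_rot: [-0.0, 1.0, 0.0, 0.001]
ft_force: [0.5, 0.2, -0.1]
width: 0.0871
grip_force: 0.0
```

```bash
cp wrist.npy w_cradle.npy
python3 - <<'E'
from h import *
c=grab('wrist');cv2.imwrite('pics/e.png',c['image'][...,::-1]);go([.495,-.181,.15],0)
def comps(c,z0,z1,b,mn=60):
    W=cloud(c);im=c['image'].astype(int)
    m=(W[...,2]>z0)&(W[...,2]<z1)&(W[...,0]>b[0])&(W[...,0]<b[1])&(W[...,1]>b[2])&(W[...,1]<b[3])
    n,l,st,_=cv2.connectedComponentsWithStats(m.astype(np.uint8),connectivity=4)
    for i in range(1,n):
        if st[i,4]>mn:
            q=W[l==i];(x,y),s,a=cv2.minAreaRect((q[:,:2]*1000).astype(np.float32))
            print(st[i,4],'ctr',round(x,1),round(y,1),'sz',np.round(s,1),'ang',round(a,2),'z',np.median(q[:,2]).round(4),'mean',(q.mean(0)*1000).round(1))
print('tray tops');comps(c,.034,.05,(.4,.6,-.28,-.05))
print('stub');comps(c,.014,.034,(.45,.54,-.2,-.162))
print('tray');comps(c,.005,.05,(.4,.6,-.28,-.05))
w=load('w_cradle');print('cradle');comps(w,.034,.044,(.48,.6,.33,.42));comps(w,.044,.055,(.48,.6,.33,.43),30);print('dish');comps(w,.015,.03,(.42,.6,.18,.34))
E
```

```text
turn [0.0017 0.0016 1.5707] shift mm [-33.5 -17.4  11.9] cur yaw 1.5707 pos [ 0.4615 -0.1636  0.1619] t 3.25 j7 [-0.32  0.07  0.59  1.92 -0.04  1.16  1.86] w 0.0869
tray tops
1150 ctr 492.0 -106.8 sz [48.4 26. ] ang 3.1 z 0.0414 mean [ 490.7 -107.3   41.2]
1111 ctr 493.3 -142.5 sz [47.9 26. ] ang 2.39 z 0.0414 mean [ 492.  -142.7   41.3]
252 ctr 475.4 -180.2 sz [ 9.1 25.9] ang 4.84 z 0.0411 mean [ 474.6 -180.1   40.5]
1133 ctr 496.3 -214.3 sz [48.4 26.1] ang 2.23 z 0.0412 mean [ 494.8 -213.9   41. ]
245 ctr 514.3 -176.6 sz [ 9.9 26.1] ang 7.33 z 0.041 mean [ 513.2 -176.5   40.4]
210 ctr 592.2 -65.6 sz [10.3 20.5] ang 50.28 z 0.0418 mean [591.4 -65.6  41.8]
stub
120 ctr 471.6 -179.8 sz [26.2  5.7] ang 83.34 z 0.0242 mean [ 471.4 -179.6   24.1]
587 ctr 498.6 -178.1 sz [26.7 26.1] ang 5.11 z 0.0218 mean [ 499.9 -177.6   23.2]
tray
9945 ctr 494.2 -160.5 sz [ 84.2 166.4] ang 2.25 z 0.0192 mean [ 486.9 -160.8   23.6]
398 ctr 590.1 -68.3 sz [14.7 21.7] ang 31.65 z 0.0349 mean [590.2 -67.5  34.2]
cradle
793 ctr 540.9 388.9 sz [38.3 53.1] ang 74.73 z 0.0414 mean [540.6 391.4  41. ]
296 ctr 506.8 400.0 sz [39.7 12.2] ang 73.43 z 0.0491 mean [506.  399.7  48.9]
269 ctr 570.5 380.9 sz [39.4 12. ] ang 73.8 z 0.049 mean [569.6 380.8  48.6]
dish
1218 ctr 506.6 267.2 sz [120.2 110.2] ang 2.93 z 0.0244 mean [509.5 261.3  23. ]
```

View pics/e.png

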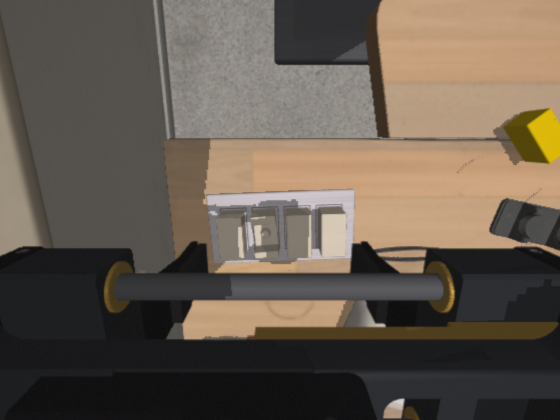

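The wrist view shows the four blanks at (230..333,232), with the milled one second from the left at (265,232). The cloud puts the remnant at (494.9,-178.4) mm with yaw about 5°, and the tray at (494.2,-160.5) with yaw 2.25°. Next I go above the remnant and find a free staging spot for regripping, since the new blank is gripped across its width in the cradle but by its ends on the tray.

Run:
```python
from h import *
go([.4950,-.1784,.09],.085)
H=np.full((200,350),np.nan) # 2mm grid x .35-.75,y -.3..0.4
P=np.vstack([cloud(load(n)).reshape(-1,3) for n in('scene','wrist','w_cradle')]);P=P[np.isfinite(P).all(1)]
i=((P[:,0]-.35)/.002).astype(int);j=((P[:,1]+.3)/.002).astype(int)
k=(P[:,0]>.35)&(i<200)&(P[:,1]>-.3)&(j<350)&(P[:,2]>-.2)&(P[:,2]<.12);i,j,z=i[k],j[k],P[k,2]
H=np.full((200,350),-9.);np.maximum.at(H,(i,j),z)
ok=((H<.009)&(H>-.01))|(H==-9)
ok&=~cv2.dilate(((H<-.02)&(H>-9)).astype(np.uint8),np.ones((3,3))).astype(bool)
D=cv2.distanceTransform(cv2.morphologyEx(ok.astype(np.uint8),cv2.MORPH_CLOSE,np.ones((3,3))),cv2.DIST_L2,5)*2
for x in np.arange(.38,.66,.02): print(round(x,2),[int(D[int((x-.35)/.002),int((y+.3)/.002)]) for y in np.arange(-.12,.22,.02)])
```

```text
turn [0.0016 0.0017 1.4857] shift mm [-33.4 -14.8  71.9] cur yaw 1.5707 pos [ 0.4615 -0.1636  0.1619] t 3.25 j7 [-0.32  0.07  0.59  1.92 -0.04  1.16  1.86] w 0.0869
0.38 [60, 40, 21, 8, 8, 23, 42, 54, 34, 14, 0, 0, 8, 22, 29, 12, 12]
0.4 [50, 38, 18, 4, 4, 20, 40, 57, 37, 21, 5, 0, 0, 16, 29, 9, 9]
0.42 [30, 30, 29, 24, 24, 31, 46, 64, 49, 33, 18, 2, 8, 22, 37, 27, 27]
0.44 [10, 10, 10, 23, 43, 47, 59, 72, 52, 36, 23, 20, 24, 28, 32, 29, 11]
0.46 [0, 0, 2, 20, 40, 60, 75, 67, 48, 28, 8, 2, 4, 8, 12, 19, 6]
0.48 [0, 0, 0, 20, 40, 60, 80, 63, 43, 23, 5, 0, 0, 0, 0, 10, 8]
0.5 [0, 0, 0, 20, 40, 60, 80, 62, 42, 22, 2, 0, 0, 0, 0, 11, 8]
0.52 [0, 6, 4, 20, 40, 57, 62, 66, 46, 30, 19, 16, 11, 6, 6, 18, 10]
0.54 [8, 15, 8, 21, 33, 37, 43, 52, 58, 46, 39, 36, 30, 26, 26, 31, 12]
0.56 [28, 30, 19, 12, 15, 18, 26, 33, 42, 45, 51, 55, 50, 46, 46, 32, 12]
0.58 [45, 26, 8, 0, 2, 0, 8, 14, 22, 27, 32, 38, 44, 57, 54, 34, 18]
0.6 [39, 19, 2, 2, 9, 4, 4, 4, 2, 8, 15, 18, 29, 47, 61, 46, 36]
0.62 [34, 15, 0, 11, 11, 18, 21, 15, 4, 5, 12, 4, 24, 44, 64, 62, 56]
0.64 [28, 10, 0, 8, 7, 26, 40, 29, 24, 24, 19, 16, 28, 47, 67, 67, 57]
0.66 [22, 4, 8, 22, 25, 28, 34, 47, 44, 44, 38, 36, 43, 56, 63, 52, 39]
```

jog_arm:
  plan:
    - [0,0,0.14,-5,-5,0,1]
    - [0,0,0.28,-10,-10,0,1]
    - [0,0,0.42,-20,-15,0,1]
    - [0,0,0.56,-33,-15,10,1]
    - [0,0,0.7,-33,-15,20,1]
    - [0,0,0.84,-33,-15,30,1]
    - [0,0,0.98,-33,-15,40,1]
    - [0,0,1.12,-33,-15,50,1]
    - [0,0,1.26,-33,-15,60,1]
    - [0,0,1.4,-33,-15,72,1]
    - [0,0,1.485,-33,-15,72,1]
    - [0,0,1.485,-33,-15,72,1]

```text
time: 4.45
ee_pos: [0.4941, -0.1786, 0.0891]
eef_rot: [0.677, 0.736, 0.0, 0.0]
ft_force: [0.5, -0.3, -0.3]
width: 0.0872
grip_force: 0.0
```

jog_arm:
  plan:
    - [0,0,0,0,0,0,1]
    - [0,0,0,0,0,0,1]
    - [0,0,0,0,0,0,1]

```text
time: 4.75
ee_pos: [0.4938, -0.1788, 0.0889]
eef_rot: [0.676, 0.737, 0.0, 0.0]
ft_force: [0.6, 0.0, -0.3]
width: 0.0871
grip_force: 0.0
```

Run:
```python
from h import *
go([.4950,-.1784,.0145],.085)
W=cloud(load('scene'))
for u,v in [(430,358),(440,368),(458,382),(475,395),(487,404)]:print(W[int(v*.7),int(u*.7)].round(3))
```

```text
turn [ 0.0007 -0.0002  0.0013] shift mm [ 0.3  1.1 74.4] cur yaw 0.0863 pos [ 0.4938 -0.1788  0.0889] t 4.75 j7 [-0.39  0.28  0.75  1.91 -0.22  1.03  0.54] w 0.0871
[ 0.534  0.054 -0.001]
[ 0.532  0.029 -0.   ]
[ 0.531 -0.009  0.001]
[ 0.533 -0.043  0.001]
[ 0.529 -0.068  0.01 ]
```

jog_arm:
  plan:
    - [0,0,0,0,1,20,1]
    - [0,0,0,0,1,40,1]
    - [0,0,0,0,1,55,1]
    - [0,0,0,0,1,65,1]
    - [0,0,0,0,1,74,1]
    - [0,0,0,0,1,74,1]
    - [0,0,0,0,1,74,1]

```text
time: 5.45
ee_pos: [0.4948, -0.1789, 0.0148]
eef_rot: [0.676, 0.736, 0.0, 0.0]
ft_force: [0.2, 0.1, -0.0]
width: 0.0868
grip_force: 0.0
```

jog_arm:
  plan:
    - [0,0,0,0,0,0,-0.2]
    - [0,0,0,0,0,0,-0.2]
    - [0,0,0,0,0,0,-0.2]
    - [0,0,0,0,0,0,-0.2]
    - [0,0,0,0,0,0,-0.2]
    - [0,0,0,0,0,0,-0.2]
    - [0,0,0,0,0,0,-0.2]
    - [0,0,0,0,0,0,-0.2]
  squeeze: 12

```text
time: 6.25
ee_pos: [0.4947, -0.1787, 0.0146]
eef_rot: [0.676, 0.737, 0.0, 0.0]
ft_force: [-0.4, 0.5, 1.5]
width: 0.048
grip_force: 12.0
```

jog_arm:
  plan:
    - [0,0,0,0,0,-15,-0.2]
    - [0,0,0,0,0,-40,-0.2]
    - [0,0,0,0,0,-70,-0.2]
    - [0,0,0,0,0,-100,-0.2]
    - [0,0,0,0,0,-130,-0.2]
    - [0,0,0,0,0,-130,-0.2]

```text
time: 6.85
ee_pos: [0.4965, -0.1797, 0.149]
eef_rot: [0.677, 0.736, 0.002, 0.002]
ft_force: [0.1, -0.4, -0.9]
width: 0.048
grip_force: 12.0
```

```bash
python3 -c "
from h import *
go([.507,.267,.144],.05)"
```

```text
turn [0.0064 0.0007 0.0342] shift mm [444.3  48.    5. ] cur yaw 0.0842 pos [ 0.4965 -0.1797  0.149 ] t 6.85 j7 [-0.43  0.2   0.78  1.85 -0.16  1.14  0.49] w 0.048
```

jog_arm:
  plan:
    - [0,0,0,30,3,0,-0.2]
    - [0,0,0,75,8,0,-0.2]
    - [0,0,0,120,13,0,-0.2]
    - [0,0,0,165,18,0,-0.2]
    - [0,0,0,210,23,0,-0.2]
    - [0,0,0,255,27,0,-0.2]
    - [0,0,0,300,32,0,-0.2]
    - [0,0,0.03,345,37,0,-0.2]
    - [0,0,0.03,390,42,0,-0.2]
    - [0,0,0.03,425,46,0,-0.2]
    - [0,0,0.03,444,48,0,-0.2]
    - [0,0,0.03,444,48,0,-0.2]

```text
time: 8.05
ee_pos: [0.5039, 0.2702, 0.1441]
eef_rot: [0.686, 0.728, -0.0, -0.0]
ft_force: [0.4, 0.1, -0.5]
width: 0.0478
grip_force: 12.0
```

jog_arm:
  plan:
    - [0,0,0,0,0,0,-0.2]
    - [0,0,0,0,0,0,-0.2]
    - [0,0,0,0,0,0,-0.2]

```text
time: 8.35
ee_pos: [0.5051, 0.2661, 0.1447]
eef_rot: [0.688, 0.725, -0.0, 0.0]
ft_force: [0.5, -0.6, -1.1]
width: 0.0483
grip_force: 12.0
```

```bash
python3 -c "
from h import *
go([.507,.267,.0135],.05)"
```

```text
turn [0.0001 0.0001 0.0026] shift mm [  0.8   1.9 131.2] cur yaw 0.0526 pos [0.5051 0.2661 0.1447] t 8.35 j7 [-0.97  0.28  0.48  1.73 -0.14  1.16 -0.4 ] w 0.0483
```

jog_arm:
  plan:
    - [0,0,0,1,2,30,-0.2]
    - [0,0,0,1,2,70,-0.2]
    - [0,0,0,1,2,100,-0.2]
    - [0,0,0,1,2,118,-0.2]
    - [0,0,0,1,2,126,-0.2]
    - [0,0,0,1,2,131,-0.2]
    - [0,0,0,1,2,131,-0.2]
    - [0,0,0,1,2,131,-0.2]

```text
time: 9.15
ee_pos: [0.5073, 0.2691, 0.0146]
eef_rot: [0.687, 0.726, 0.001, 0.0]
ft_force: [0.1, 0.5, -1.5]
width: 0.0477
grip_force: 12.0
```

jog_arm:
  plan:
    - [0,0,0,0,0,0,0.3]
    - [0,0,0,0,0,0,0.3]
    - [0,0,0,0,0,0,0.3]
    - [0,0,0,0,0,0,0.3]
    - [0,0,0,0,0,-20,0.3]
    - [0,0,0,0,0,-60,0.4]
    - [0,0,0,0,0,-100,1]
    - [0,0,0,0,0,-130,1]
    - [0,0,0,0,0,-130,1]
    - [0,0,0,0,0,-130,1]

```text
time: 10.15
ee_pos: [0.5068, 0.2691, 0.1439]
eef_rot: [0.687, 0.726, 0.001, -0.0]
ft_force: [-0.3, -0.7, -0.1]
width: 0.0832
grip_force: 0.0
```

```bash
python3 -c "
from h import *
go([.50,.385,.16],1.279)"
```

```text
turn [ 1.4000e-03 -3.0000e-04 -1.2238e+00] shift mm [116.1  -0.4 -16. ] cur yaw 0.0552 pos [0.5068 0.2691 0.1439] t 10.15 j7 [-0.98  0.29  0.49  1.73 -0.15  1.16 -0.39] w 0.0832
```

jog_arm:
  plan:
    - [0,0,-0.14,12,0,-16,1]
    - [0,0,-0.28,25,0,-16,1]
    - [0,0,-0.42,40,0,-16,1]
    - [0,0,-0.56,55,0,-16,1]
    - [0,0,-0.7,70,0,-16,1]
    - [0,0,-0.84,85,0,-16,1]
    - [0,0,-0.98,100,0,-16,1]
    - [0,0,-1.12,116,0,-16,1]
    - [0,0,-1.22,116,0,-16,1]
    - [0,0,-1.224,116,0,-16,1]
    - [0,0,-1.224,116,0,-16,1]
    - [0,0,-1.224,116,0,-16,1]

```text
time: 11.35
ee_pos: [0.5003, 0.3841, 0.159]
eef_rot: [0.147, 0.989, -0.0, -0.0]
ft_force: [0.0, -0.1, 0.3]
width: 0.0868
grip_force: 0.0
```

jog_arm:
  plan:
    - [0,0,0,0,0,0,1]
    - [0,0,0,0,0,0,1]
    - [0,0,0,0,0,0,1]

```text
time: 11.65
ee_pos: [0.5003, 0.3847, 0.1596]
eef_rot: [0.146, 0.989, 0.0, 0.0]
ft_force: [0.8, 0.4, -0.1]
width: 0.0866
grip_force: 0.0
```

```bash
cat >> h.py <<'E'
def comps(c,z0,z1,b,mn=60,light=False):
    W=cloud(c);im=c['image'].astype(int)
    m=(W[...,2]>z0)&(W[...,2]<z1)&(W[...,0]>b[0])&(W[...,0]<b[1])&(W[...,1]>b[2])&(W[...,1]<b[3])
    if light: m&=im.min(-1)>light
    n,l,st,_=cv2.connectedComponentsWithStats(m.astype(np.uint8),connectivity=4)
    for i in range(1,n):
        if st[i,4]>mn:
            q=W[l==i];(x,y),s,a=cv2.minAreaRect((q[:,:2]*1000).astype(np.float32))
            print(st[i,4],'ctr',round(x,1),round(y,1),'sz',np.round(s,1),'ang',round(a,2),'z',np.median(q[:,2]).round(4))
E
python3 - <<'E'
from h import *
c=grab('wrist');cv2.imwrite('pics/f.png',c['image'][...,::-1])
comps(c,.034,.044,(.46,.62,.33,.46),60,110);print('cheek');comps(c,.0455,.055,(.46,.62,.33,.46))
print('remnant/dish');comps(c,.01,.045,(.46,.56,.22,.32))
go([.541,.390,.10],1.279)
E
```

```text
cheek
463 ctr 506.3 400.4 sz [38.5 11.1] ang 73.34 z 0.0491
208 ctr 567.2 381.9 sz [38.5  5.4] ang 73.81 z 0.0486
remnant/dish
63 ctr 475.4 319.2 sz [31.   3.1] ang 3.56 z 0.025
897 ctr 503.4 269.9 sz [41.7 26.3] ang 2.51 z 0.0172
turn [ 0.0002  0.     -0.0003] shift mm [-37.5  16.8  59.6] cur yaw 1.2787 pos [0.5003 0.3847 0.1596] t 11.7 j7 [-0.93  0.39  0.26  1.54 -0.1   1.23  0.62] w 0.0868
```

View pics/f.png

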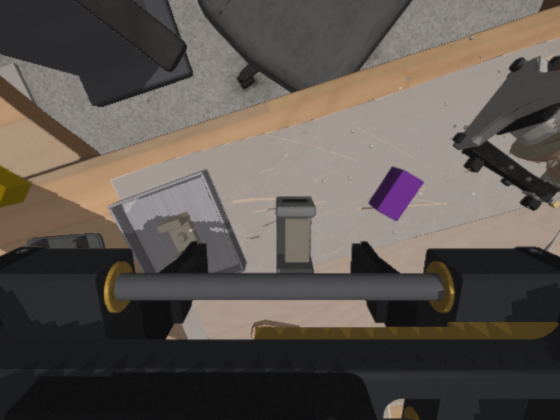

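The remnant lies in the dish at (178,230). The cradle blank sits in shadow at (293,240), so I refine it by height only.

Run:
```python
from h import *
c=load('wrist');W=cloud(c)
im=c['image'].astype(int);print(im[240,293],im[203,295],im[212,295])
m=(abs(W[...,0]-.54)<.06)&(abs(W[...,1]-.39)<.06)&(W[...,2]>.0385)&(W[...,2]<.0435)&(im[...,0]-im[...,2]>12)
q=W[m];print(len(q),cv2.minAreaRect((q[:,:2]*1000).astype(np.float32)),np.median(q[:,2]))
d=load('w_cradle');W=cloud(d);im=d['image'].astype(int)
m=(abs(W[...,0]-.54)<.06)&(abs(W[...,1]-.39)<.06)&(W[...,2]>.0385)&(W[...,2]<.0435)&(im[...,0]-im[...,2]>12)
q=W[m];print(len(q),cv2.minAreaRect((q[:,:2]*1000).astype(np.float32)))
```

```text
[123 115 104] [57 58 57] [113 112 111]
1056 ((539.2540283203125, 393.085693359375), (25.10960578918457, 47.501808166503906), 73.58307647705078) 0.041421744124378324
695 ((539.3756103515625, 392.51226806640625), (26.004018783569336, 47.77745056152344), 73.24681854248047)
```

jog_arm:
  plan:
    - [0,0,0,-17,9,20,1]
    - [0,0,0,-35,19,50,1]
    - [0,0,0,-35,19,80,1]
    - [0,0,0,-35,19,80,1]
    - [0,0,0,-35,19,80,1]
    - [0,0,0,-35,19,80,1]

```text
time: 12.3
ee_pos: [0.5399, 0.3936, 0.0818]
eef_rot: [0.145, 0.989, 0.001, 0.001]
ft_force: [0.3, -0.6, 0.5]
width: 0.087
grip_force: 0.0
```

```bash
python3 -c "
from h import *
go([.5393,.3928,.0155],1.281)"
```

```text
turn [ 0.0025  0.0014 -0.0018] shift mm [ 0.4 -1.1 66.3] cur yaw 1.2792 pos [0.5399 0.3936 0.0818] t 12.3 j7 [-0.88  0.53  0.25  1.51 -0.14  1.12  0.68] w 0.087
```

jog_arm:
  plan:
    - [0,0,0,0,-1,20,0.6]
    - [0,0,0,0,-1,35,0.5]
    - [0,0,0,0,-1,50,0.4]
    - [0,0,0,0,-1,60,0.4]
    - [0,0,0,0,-1,66,0.4]
    - [0,0,0,0,-1,66,0.4]
    - [0,0,0,0,-1,66,0.4]

```text
time: 13.0
ee_pos: [0.5393, 0.392, 0.014]
eef_rot: [0.145, 0.989, 0.0, 0.0]
ft_force: [0.4, -0.9, 0.4]
width: 0.0613
grip_force: 0.0
```

jog_arm:
  plan:
    - [0,0,0,0,0,0,-0.7]
    - [0,0,0,0,0,0,-0.7]
    - [0,0,0,0,0,0,-0.7]
    - [0,0,0,0,0,0,-0.7]
    - [0,0,0,0,0,0,-0.7]
    - [0,0,0,0,0,0,-0.7]
    - [0,0,0,0,0,0,-0.7]
    - [0,0,0,0,0,0,-0.7]
  squeeze: 15

```text
time: 13.8
ee_pos: [0.539, 0.3919, 0.0136]
eef_rot: [0.145, 0.989, 0.0, 0.0]
ft_force: [-0.4, -0.1, 0.0]
width: 0.0262
grip_force: 15.0
```

```bash
python3 -c "
from h import *
go([.5393,.3928,.0155],1.281)"
```

```text
turn [ 0.0002 -0.     -0.002 ] shift mm [-0.   0.9 -1.9] cur yaw 1.279 pos [0.539  0.3919 0.0136] t 13.8 j7 [-0.87  0.61  0.24  1.55 -0.16  1.    0.69] w 0.0262
```

jog_arm:
  plan:
    - [0,0,0,0,0,-10,-0.7]
    - [0,0,0,0,0,-25,-0.7]
    - [0,0,0,0,0,-50,-0.7]
    - [0,0,0,0,0,-80,-0.7]
    - [0,0,0,0,0,-100,-0.7]
    - [0,0,0,0,0,-100,-0.7]
    - [0,0,0,0,0,-100,-0.7]

```text
time: 14.5
ee_pos: [0.5391, 0.3919, 0.1142]
eef_rot: [0.145, 0.989, 0.0, 0.0]
ft_force: [-0.5, 0.3, -2.3]
width: 0.0261
grip_force: 15.0
```

```bash
python3 -c "
from h import *
go([.452,.005,.113],1.281)"
```

```text
turn [ 0.001   0.0004 -0.002 ] shift mm [ -27.9 -395.6    0.8] cur yaw 1.279 pos [0.5391 0.3919 0.1142] t 14.5 j7 [-0.88  0.5   0.26  1.48 -0.13  1.17  0.67] w 0.0261
```

jog_arm:
  plan:
    - [0,0,0,-2,-25,0,-0.7]
    - [0,0,0,-5,-65,0,-0.7]
    - [0,0,0,-8,-110,0,-0.7]
    - [0,0,0,-11,-155,0,-0.7]
    - [0,0,0,-14,-200,0,-0.7]
    - [0,0,0,-17,-245,0,-0.7]
    - [0,0,0,-20,-290,0,-0.7]
    - [0,0,0,-23,-330,0,-0.7]
    - [0,0,0,-26,-365,0,-0.7]
    - [0,0,0,-28,-390,0,-0.7]
    - [0,0,0,-28,-395,0,-0.7]
    - [0,0,0,-28,-395,0,-0.7]

```text
time: 15.7
ee_pos: [0.4515, 0.005, 0.1129]
eef_rot: [0.146, 0.989, -0.0, -0.001]
ft_force: [-0.1, 0.3, -2.5]
width: 0.0261
grip_force: 15.0
```

jog_arm:
  plan:
    - [0,0,0,0,0,20,-0.7]
    - [0,0,0,0,0,45,-0.7]
    - [0,0,0,0,0,70,-0.7]
    - [0,0,0,0,0,85,-0.7]
    - [0,0,0,0,0,85,-0.7]
    - [0,0,0,0,0,85,-0.7]
    - [0,0,0,0,0,85,-0.7]

```text
time: 16.4
ee_pos: [0.4529, 0.0061, 0.0293]
eef_rot: [0.145, 0.989, 0.0, 0.001]
ft_force: [0.5, 0.3, -1.1]
width: 0.0255
grip_force: 15.0
```

```bash
python3 -c "
from h import *
go([.452,.005,.006],1.281)
c=grab('wrist');cv2.imwrite('pics/g.png',c['image'][...,::-1])
W=cloud(grab('scene'));m=(abs(W[...,0]-.44)<.03)&(abs(W[...,1]-.06)<.03);print(np.nanpercentile(W[m][:,2],[10,50,90]))"
```

```text
turn [ 0.0008  0.001  -0.0013] shift mm [ 0.5 -1.3 23.3] cur yaw 1.2797 pos [0.4529 0.0061 0.0293] t 16.4 j7 [-0.54  0.18  0.46  2.13 -0.1   0.86  1.26] w 0.0255
[-8.19251719e-01  7.51316523e-04  1.42019424e-01]
```

View pics/g.png

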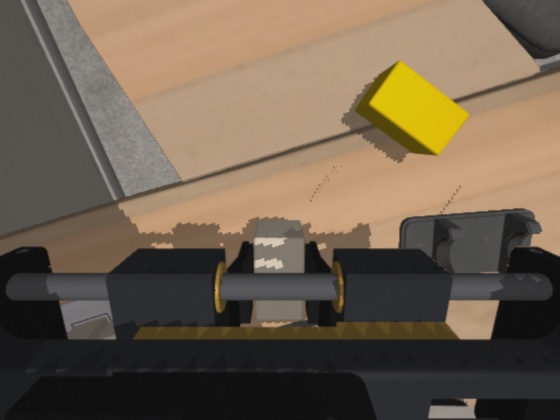

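The blank is held straight between the fingers at (278,270), and the bench below is clear. Lowering it.

jog_arm:
  plan:
    - [0,0,0,0,0,8,-0.7]
    - [0,0,0,0,0,14,-0.7]
    - [0,0,0,0,0,18,-0.7]
    - [0,0,0,0,0,21,-0.7]
    - [0,0,0,0,0,23,-0.7]
    - [0,0,0,0,0,23,-0.7]
    - [0,0,0,0,0,23,-0.7]

```text
time: 17.2
ee_pos: [0.4523, 0.0055, 0.0055]
eef_rot: [0.145, 0.989, 0.0, 0.0]
ft_force: [-0.5, 0.8, -0.9]
width: 0.0257
grip_force: 15.0
```

jog_arm:
  plan:
    - [0,0,0,0,0,0,0.1]
    - [0,0,0,0,0,0,0.1]
    - [0,0,0,0,0,0,0.1]
    - [0,0,0,0,0,0,0.1]
    - [0,0,0,0,0,-15,0.3]
    - [0,0,0,0,0,-50,1]
    - [0,0,0,10,0,-90,1]
    - [0,0,0,25,0,-130,1]
    - [0,0,0,40,0,-150,1]
    - [0,0,0,40,0,-150,1]
    - [0,0,0,40,0,-150,1]
    - [0,0,0,40,0,-150,1]

```text
time: 18.4
ee_pos: [0.4136, 0.0168, 0.1545]
eef_rot: [0.145, 0.989, -0.0, -0.001]
ft_force: [-0.2, -0.7, 0.4]
width: 0.0867
grip_force: 0.0
```

Run:
```python
from h import *
c=grab('wrist');cv2.imwrite('pics/h.png',c['image'][...,::-1])
comps(c,.027,.04,(.38,.51,-.06,.07))
go([.452,.005,.10],-.29)
```

```text
1091 ctr 452.5 5.4 sz [25.8 48.5] ang 73.43 z 0.0333
turn [-2.1000e-03 -1.0000e-04  1.5687e+00] shift mm [-40.2  -0.   54.4] cur yaw 1.2787 pos [0.4136 0.0167 0.1544] t 18.45 j7 [-0.61 -0.12  0.43  2.09  0.05  1.16  1.08] w 0.0867
```

jog_arm:
  plan:
    - [0,0,0.14,-5,0,0,1]
    - [0,0,0.28,-15,0,0,1]
    - [0,0,0.42,-30,0,10,1]
    - [0,0,0.56,-40,0,20,1]
    - [0,0,0.7,-40,0,30,1]
    - [0,0,0.84,-40,0,40,1]
    - [0,0,0.98,-40,0,50,1]
    - [0,0,1.12,-40,0,60,1]
    - [0,0,1.26,-40,0,70,1]
    - [0,0,1.4,-40,0,80,1]
    - [0,0,1.53,-40,0,90,1]
    - [0,0,1.568,-40,0,90,1]

```text
time: 19.65
ee_pos: [0.4509, 0.0049, 0.0632]
eef_rot: [0.803, 0.596, -0.002, -0.0]
ft_force: [-0.6, 0.6, 1.0]
width: 0.0872
grip_force: 0.0
```

jog_arm:
  plan:
    - [0,0,0,0,0,0,1]
    - [0,0,0,0,0,0,1]
    - [0,0,0,0,0,0,1]

```text
time: 19.95
ee_pos: [0.4522, 0.0054, 0.0654]
eef_rot: [0.801, 0.598, -0.0, 0.0]
ft_force: [0.0, 0.7, -0.2]
width: 0.087
grip_force: 0.0
```

Run:
```python
from h import *
go([.4525,.0054,.0085],-.289)
```

```text
turn [-0.0002  0.0003  0.0009] shift mm [ 0.1  0.3 56.9] cur yaw -0.2881 pos [0.4522 0.0054 0.0654] t 19.95 j7 [-0.58  0.11  0.49  2.1  -0.07  0.94 -0.34] w 0.087
```

jog_arm:
  plan:
    - [0,0,0,0,0,20,1]
    - [0,0,0,0,0,38,1]
    - [0,0,0,0,0,50,1]
    - [0,0,0,0,0,57,1]
    - [0,0,0,0,0,57,1]
    - [0,0,0,0,0,57,1]

```text
time: 20.55
ee_pos: [0.4525, 0.0055, 0.009]
eef_rot: [0.802, 0.598, 0.0, 0.0]
ft_force: [0.5, -0.2, 0.1]
width: 0.0868
grip_force: 0.0
```

jog_arm:
  plan:
    - [0,0,0,0,0,0,-0.2]
    - [0,0,0,0,0,0,-0.2]
    - [0,0,0,0,0,0,-0.2]
    - [0,0,0,0,0,0,-0.2]
    - [0,0,0,0,0,0,-0.2]
    - [0,0,0,0,0,0,-0.2]
    - [0,0,0,0,0,0,-0.2]
    - [0,0,0,0,0,0,-0.2]
  squeeze: 15

```text
time: 21.35
ee_pos: [0.4522, 0.0055, 0.0086]
eef_rot: [0.802, 0.598, 0.0, -0.0]
ft_force: [0.3, -0.4, 1.4]
width: 0.0479
grip_force: 15.0
```

jog_arm:
  plan:
    - [0,0,0,0,0,-10,-0.2]
    - [0,0,0,0,0,-25,-0.2]
    - [0,0,0,0,0,-55,-0.2]
    - [0,0,0,0,0,-90,-0.2]
    - [0,0,0,0,0,-100,-0.2]
    - [0,0,0,0,0,-100,-0.2]

```text
time: 21.95
ee_pos: [0.4531, 0.0058, 0.11]
eef_rot: [0.802, 0.598, 0.002, 0.0]
ft_force: [0.0, -0.2, -1.7]
width: 0.0476
grip_force: 15.0
```

Run:
```python
from h import *
go([.4949,-.1785,.10],.0393)
```

```text
turn [ 0.0028 -0.0017 -0.3282] shift mm [-164.7   92.6    9.9] cur yaw -0.2889 pos [0.4531 0.0058 0.11  ] t 21.95 j7 [-0.6   0.04  0.5   2.06 -0.02  1.04 -0.38] w 0.0476
```

jog_arm:
  plan:
    - [0,0,-0.05,-20,11,0,-0.2]
    - [0,0,-0.12,-55,31,0,-0.2]
    - [0,0,-0.2,-90,51,0,-0.2]
    - [0,0,-0.28,-125,70,3,-0.2]
    - [0,0,-0.328,-150,84,6,-0.2]
    - [0,0,-0.328,-165,93,10,-0.2]
    - [0,0,-0.328,-165,93,10,-0.2]
    - [0,0,-0.328,-165,93,10,-0.2]
    - [0,0,-0.328,-165,93,10,-0.2]
    - [0,0,-0.328,-165,93,10,-0.2]
    - [0,0,-0.328,-165,93,10,-0.2]

```text
time: 23.05
ee_pos: [0.4944, -0.1784, 0.0985]
eef_rot: [0.693, 0.721, 0.0, -0.0]
ft_force: [0.9, -0.4, -1.4]
width: 0.0483
grip_force: 15.0
```

Run:
```python
from h import *
go([.4949,-.1785,.06],.0393)
c=grab('wrist');cv2.imwrite('pics/i.png',c['image'][...,::-1])
print('held+row');comps(c,.036,.046,(.4,.6,-.28,-.05));comps(c,.11,.14,(.4,.6,-.28,-.08))
```

```text
turn [ 0.0002 -0.0004  0.0008] shift mm [-0.2  0.5 38.5] cur yaw 0.0401 pos [ 0.4944 -0.1784  0.0985] t 23.05 j7 [-0.3   0.25  0.64  1.9  -0.17  1.05  0.45] w 0.0483
held+row
561 ctr 588.3 -62.1 sz [10.1 29.5] ang 38.11 z 0.0409
2387 ctr 492.4 -106.4 sz [48.  25.8] ang 2.29 z 0.0415
2099 ctr 493.7 -141.8 sz [48.  25.6] ang 2.23 z 0.0415
3615 ctr 494.3 -170.5 sz [72.7 11.8] ang 2.53 z 0.1232
```

View pics/i.png

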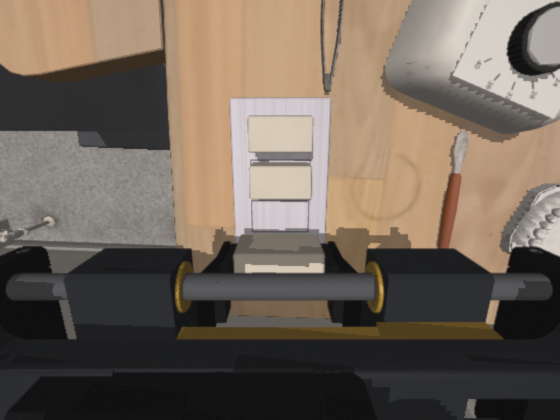

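The held blank sits over the empty place at (280,250), and its neighbours at (280,133) and (280,182) have not moved. The hand is within 0.6 mm of the target, so I lower.

jog_arm:
  plan:
    - [0,0,0,0,0.5,15,-0.2]
    - [0,0,0,0,0.5,30,-0.2]
    - [0,0,0,0,0.5,40,-0.2]
    - [0,0,0,0,0.5,40,-0.2]
    - [0,0,0,0,0.5,40,-0.2]
    - [0,0,0,0,0.5,40,-0.2]

```text
time: 23.7
ee_pos: [0.4953, -0.1792, 0.0592]
eef_rot: [0.693, 0.721, 0.0, 0.0]
ft_force: [-0.6, -0.6, -0.7]
width: 0.048
grip_force: 15.0
```

```bash
python3 -c "
from h import *
go([.495,-.1782,.0170],.0395)"
```

```text
turn [ 0.001   0.0001 -0.0005] shift mm [ 1.1 -0.3 42.2] cur yaw 0.039 pos [ 0.4953 -0.1792  0.0592] t 23.7 j7 [-0.28  0.31  0.62  1.93 -0.22  0.97  0.48] w 0.048
```

jog_arm:
  plan:
    - [0,0,0,0.5,0,8,-0.2]
    - [0,0,0,0.5,0,16,-0.2]
    - [0,0,0,0.5,0,24,-0.2]
    - [0,0,0,0.5,0,31,-0.2]
    - [0,0,0,0.5,0,36,-0.2]
    - [0,0,0,0.5,0,39,-0.2]
    - [0,0,0,0.5,0,41,-0.2]
    - [0,0,0,0.5,0,42,-0.2]
    - [0,0,0,0.5,0,42,-0.2]
    - [0,0,0,0.5,0,42,-0.2]

```text
time: 24.7
ee_pos: [0.495, -0.1787, 0.0167]
eef_rot: [0.693, 0.721, 0.0, 0.0]
ft_force: [0.8, -0.5, -1.6]
width: 0.0482
grip_force: 15.0
```

jog_arm:
  plan:
    - [0,0,0,0,0,1,-0.2]
    - [0,0,0,0,0,1,-0.2]
    - [0,0,0,0,0,1,-0.2]

```text
time: 25.0
ee_pos: [0.495, -0.1787, 0.0165]
eef_rot: [0.693, 0.721, 0.0, -0.0]
ft_force: [-5.2, 2.0, 14.1]
width: 0.0479
grip_force: 15.0
```

jog_arm:
  plan:
    - [0,0,0,0,0,0,0.25]
    - [0,0,0,0,0,0,0.5]
    - [0,0,0,0,0,0,0.7]
    - [0,0,0,0,0,0,0.7]
    - [0,0,0,0,0,0,0.7]
    - [0,0,0,0,0,-15,0.7]
    - [0,0,0,0,0,-40,0.7]
    - [0,0,0,0,0,-80,1]
    - [0,0,0,0,0,-120,1]
    - [0,0,0,0,0,-140,1]
    - [0,0,0,0,0,-140,1]

```text
time: 26.1
ee_pos: [0.4965, -0.1794, 0.1596]
eef_rot: [0.693, 0.721, 0.002, 0.002]
ft_force: [-0.3, -0.3, 0.5]
width: 0.0865
grip_force: 0.0
```

jog_arm:
  plan:
    - [0,0,0,-35,0,0,1]
    - [0,0,0,-70,0,0,1]
    - [0,0,0,-70,0,0,1]
    - [0,0,0,-70,0,0,1]

```text
time: 26.5
ee_pos: [0.4968, -0.2492, 0.1551]
eef_rot: [0.694, 0.72, -0.0, -0.0]
ft_force: [0.7, 0.8, -0.2]
width: 0.0873
grip_force: 0.0
```

Run:
```python
from h import *
c=grab('wrist');cv2.imwrite('pics/i2.png',c['image'][...,::-1])
comps(c,.034,.05,(.4,.56,-.28,-.05))
s=grab('scene');print('dish');comps(s,.009,.045,(.47,.54,.23,.3),20)
a=cv2.resize(s['image'][150:370,190:470],(800,600),interpolation=cv2.INTER_CUBIC);cv2.imwrite('pics/j.png',a[...,::-1])
go([.5,-.2,.15])
```

```text
1963 ctr 492.3 -106.3 sz [48.1 26.3] ang 2.38 z 0.0416
1666 ctr 493.6 -141.9 sz [48.  26.2] ang 2.2 z 0.0416
1496 ctr 494.7 -178.6 sz [47.8 25.2] ang 2.02 z 0.0415
1350 ctr 496.5 -213.6 sz [48.  25.5] ang 2.25 z 0.0415
dish
250 ctr 506.2 268.5 sz [48.3 30. ] ang 4.17 z 0.0213
turn [-0.0007 -0.0007 -0.    ] shift mm [47.5  4.5  5.2] cur yaw 0.0398 pos [ 0.4974 -0.2476  0.1551] t 26.6 j7 [-0.21  0.26  0.7   1.77 -0.18  1.18  0.57] w 0.0868
```

View pics/j.png

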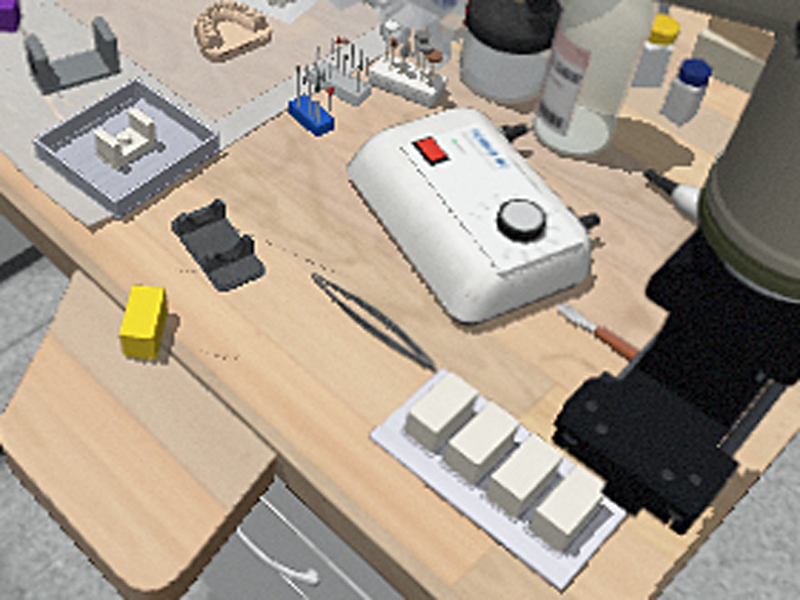

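The final view shows the remnant in the dish at (127,138), an empty cradle at (72,55), and an even row of four whole blanks at (440–570, 410–505). The gripper is clear, so I hand the job in.

```bash
python3 -c "
from h import *
print(order.close_job())"
```

```text
the job is handed in; nothing more can be done
None
```

The spent blank is in the dish, the new blank stands in the freed place within about 1 mm and 0.3° of the row by the last wrist-camera measurement, and the job was handed in at about 27 s; no verdict was returned.

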